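# Sweep the microscope stage clear of rock chips and put the scraper away

### The arm

A 7-joint arm with a two-finger parallel gripper is mounted at the origin on the work surface. World frame = base frame: x ahead of the robot, y to its left, z up, the work surface at z = 0. Lengths are in m, angles in rad, forces in N, time in s.
With the tool pointing down it reaches from about 0.4 to 0.85 m from the base axis. Payload 4.5 kg.
Tool frame: the origin (TCP) lies between the finger pads; the fingertips stand 17 mm ahead of it and the grasp point (between the pads) lies 2 mm behind it; z points along the fingers, y is the line along which they close (so a half turn about z gives the same grasp; the last joint's range is limited). The gripper opens to 85 mm and grips with 20 to 120 N. Pads are 22 mm wide; open, the fingers measure 114 mm over their backs; the gripper's body (76 mm by 85 mm) begins 54 mm behind the grasp point. The pads swing forward as they close: fully open they stand 13 mm farther back than shut.
Start: joints at [0.034, 0.689, -0.195, 1.565, 0.157, 0.902, -0.215], TCP at [0.625, 0, 0.248] pointing down, gripper open.
Joint ranges: [-3.01, 3.01], [-0.46, 2.08], [-1.47, 1.51], [0.13, 2.56], [-1, 4.14], [0.04, 2.09], [-2.66, 2.66]. Speed limits (rad/s): [2.57, 2.57, 3.14, 3.14, 3.14, 3.14, 3.14].

### API

Orientations are given as a rotation vector (axis times angle).
In Python, from cell import robot, cams gives the robot as it stands.
- The arm moves only by the tool step_arm, never from a script. Its arguments are lists of equal length, an entry for each row: "rotation": the turn, a rotation vector about the tool's x, y, z in rad, a list of three; "translation": the shift along the tool's x, y, z in cm, a list of three; "grip": the finger opening in cm, from 0 to 8.54. A call has 1 to 10 rows; each row is the pose to reach, as a shift and turn from the pose commanded when the call began, along the tool's axes at that moment; what a row does not reach only later rows make up. A row lasts 1/8 s, in which the tool goes at most 62.5 mm and 10.7 degrees, less where a joint would pass 70% of its speed; a pose out of reach is approached as far as the arm can. A call with a gripper value outside its range is refused whole. The fingers move at their own pace and stop on an object; the grip force is fixed at half the most. Time passes only in rows, so rows that repeat a pose let the fingers close. It gives the time, the measured TCP pose, the force, the opening and the grip force at its end, in the units of the state.
- robot.read_state(): the state, without advancing time (a new reading comes with each control period).
- cams.read_camera(name): name is "scene" or "side" or "wrist"; returns a dict with "frame" (384x512x3 uint8, red, green, blue), "mtx" (3x3 intrinsics, pixels), "dist" ([k1, k2, p1, p2, k3] as OpenCV has them; the pictures are not rectified), "cam_to_world" (4x4, takes a point from camera to world coordinates); the wrist camera has in their place "T_tool_cam" (4x4, takes a point from camera to tool coordinates, whose origin is the TCP and whose axes are the flange's). Camera axes: x right, y down, z forward; pixel columns grow to the right and rows downward; lengths in m; the calibration is good to about 2 mm. A picture is of the moment at which its call begins: read the wrist's pose just before it. There is no depth.
- robot.sign_off(): hands the job in; it is judged then, once.
The state is a dict: "time": time; "joints": joint angles; "qd": joint speeds; "tau": joint torques, N m; "position": TCP position; "orientation": TCP orientation; "contact_force": force on the tool from outside, world axes, zero at the start; "torque": the same for the moment, N m; "width": finger opening in m; "grasp_force": force on a finger pad.
Only numpy, scipy, OpenCV 4.12 (cv2) and the standard library are available. Lean on these libraries where they do the work, as an engineer would, in place of code of your own. Each camera call takes 0.05 s, during which the arm holds its last target. There are 200 camera calls.

### The job

With the scraper block (yellow grip), sweep all five rust-brown rock chips off the white microscope stage plate, over its front edge into the metal tray standing against that edge; move the chips only with the scraper, never with the fingers. Then set the scraper down gently inside the open top drawer of the cabinet, let go, and slide the drawer fully shut. Do not bump the microscope, and leave the tray and everything else where it stands.

Things in the scene. Friction and masses are not known exactly. Their poses are not given: they have to be found in the camera images.
- microscope: stereo microscope on a pillar stand, fixed. Its base is a level white stage plate 200 (own x) x 300 (own y) mm, top face 34 mm above the bench, with a flush black 95 mm disc. Origin: on the bench under the plate's middle. Front edge at own y = -150 mm, pillar at the rear (+y). Chips lie at own x -90 to +90, y -140 to +5 mm; the head is swung back, off the plate
- plate_front_edge (a point): middle of the front edge of the stage plate, on its top face (34 mm above the bench); own axes as microscope: x runs along the edge, -y points out over the tray
- pillar_foot (a point): foot of the microscope's upright pillar on the plate, at the microscope's own x = 0, y = +120 mm. Pillar 27 mm thick, with a black 50 mm collar up to 45 mm above the plate; the white rack housing on it, 190 to 345 mm above the bench, comes forward to own y = +98 mm. Room over the plate is free from own y = -150 to +85 mm
- tray: loose bright metal tray, open on top, 230 (own x) x 90 (own y) x 26 mm high, walls and floor 3 mm, 0.6 kg. It stands on the bench with its long +y wall 1 to 4 mm from the plate's front edge, its rim 8 mm lower than the plate. Origin: middle of its underside; axes nearly parallel to the microscope's
- scraper_center (a point): scraper block standing on its foot on the bench, loose, about 0.16 kg, 66 mm high. Foot: bar 120 (own x) x 24 (own y) x 26 mm high, lower half black rubber, upper half blue. Grip: yellow block 46 (own x) x 26 (own y) mm over the foot's middle, 26 to 66 mm above the underside, grippable across either pair of faces. Point: on the middle axis, 33 mm above the underside
- chip1_center (a point): loose rust-brown rock chip, flat and angular, about 16 to 23 mm across and 10 to 11 mm thick, 11 g, lying on the stage plate; point at its middle, 5 mm above its underside
- chip2_center (a point): loose rust-brown rock chip, flat and angular, about 16 to 23 mm across and 10 to 11 mm thick, 11 g, lying on the stage plate; point at its middle, 5 mm above its underside
- chip3_center (a point): loose rust-brown rock chip, flat and angular, about 16 to 23 mm across and 10 to 11 mm thick, 11 g, lying on the stage plate; point at its middle, 5 mm above its underside
- chip4_center (a point): loose rust-brown rock chip, flat and angular, about 16 to 23 mm across and 10 to 11 mm thick, 11 g, lying on the stage plate; point at its middle, 5 mm above its underside
- chip5_center (a point): loose rust-brown rock chip, flat and angular, about 16 to 23 mm across and 10 to 11 mm thick, 11 g, lying on the stage plate; point at its middle, 5 mm above its underside
- case_drawer0 (a joint): top drawer of the cabinet: how far it is open, in m, 0 = fully shut; it starts 0.13 to 0.155 open. It slides freely (1 N of friction plus damping of 4 N per m/s) and stays where it is left
- drawer_floor (a point): middle of the top drawer's inner floor, 112 mm above the bench; moves with the drawer. Own +x is the way it slides shut. Inside: 185 (own x) x 198 (own y) mm, walls 70 mm high; 80 mm of height is free under the cabinet's top. Inner face of the front panel at own x = -92 mm. With the drawer open by d, it is open to above from own x = -92 mm to d - 98 mm
- case_drawer0_handle (a point): middle of the top drawer's straight steel bar handle, 120 mm long along own y, 166 mm above the bench, 35 mm out from the drawer's front panel; own +x is the way the drawer slides shut. The drawer may be pushed by its handle or its front panel
- case: fixed grey cabinet with two white-fronted drawers, 230 (own x) x 240 (own y) x 204 mm high, origin in the middle of its underside, front facing own -x; only the top drawer is open
- specimen_box: small black box with grey lid, 73 x 48 x 29 mm, on the bench; origin in the middle of its underside. Bystander; it and the scraper may have swapped places
- specimen_pot: small brass pot with lid, 31 mm wide, 22 mm high, standing on the stage plate's rear corner beside the pillar; origin in the middle of its underside. Bystander
- brush: brush lying to the left of the microscope. Bystander
- hammer: hammer lying at the left of the bench. Bystander
- bottle: closed bottle, 54 mm wide, 135 mm high, to the right of the cabinet. Bystander; origin in the middle of its underside
- jar: closed jar, 52 mm wide, 60 mm high, on top of the cabinet. Bystander; origin in the middle of its underside
- rock_sample: rust-brown rock, 95 x 75 x 52 mm, to the left of the stage plate. Bystander; origin in the middle of its underside
Things that resemble listed ones, but are neither listed nor needed, are in the scene too. Several things look just like the part that bears scraper_center: the one meant starts farthest from the robot's base.

How it is judged:
By the outcome, as a careful person would: the job done as asked, in the order asked, and still so for the second after the job is handed in, with the robot touching nothing.
It also fails if it takes over 59 s, if anything falls off the work surface, if the arm or the gripper's body presses on something with over 40 N, if the wrist force passes 120 N, or if a joint passes its speed limit or range.

## Working session

There is one attempt and no reset: what is moved stays moved. The work goes in short steps, Python scripts to look and compute and a tool call to move; the robot and the scene stay as the last step left them, time stands still between calls to the robot, and variables do not carry over. Pictures are saved under pics/ and viewed, at most 13 in all, crops included, and the job is handed in when it is done.

Besides the shell and the picture viewer there is one more tool, called after "Emit:" by a JSON object that holds its "fn" and its "kwargs". step_arm: Moves the arm, as the interface text tells. Its arguments: {"type":"object","properties":{"rotation":{"type":"array"},"translation":{"type":"array"},"grip":{"type":"array"}},"required":["rotation","translation","grip"]}

```bash
mkdir -p pics
cat > h.py <<'E'
import numpy as np, cv2, sys
sys.path.insert(0,'.')
from cell import robot, cams
from scipy.spatial.transform import Rotation as R
def cam(n):
    s=robot.read_state(); c=cams.read_camera(n)
    if 'T_tool_cam' in c:
        T=np.eye(4); T[:3,:3]=R.from_rotvec(s['orientation']).as_matrix(); T[:3,3]=s['position']
        c['cam_to_world']=T@np.array(c['T_tool_cam'])
    return c
def ray(c,uv,z):
    p=cv2.undistortPoints(np.array(uv,float).reshape(-1,1,2),np.array(c['mtx']),np.array(c['dist'])).reshape(-1,2)
    T=np.array(c['cam_to_world']); d=np.c_[p,np.ones(len(p))]@T[:3,:3].T; o=T[:3,3]
    return o+d*((np.broadcast_to(z,len(p))-o[2])/d[:,2])[:,None]
def proj(c,P):
    T=np.linalg.inv(np.array(c['cam_to_world']))
    return cv2.projectPoints(np.array(P,float).reshape(-1,3),cv2.Rodrigues(T[:3,:3])[0],T[:3,3],np.array(c['mtx']),np.array(c['dist']))[0].reshape(-1,2)
def save(c,n): cv2.imwrite('pics/'+n+'.png',c['frame'][:,:,::-1])
def tool(p_world_delta):
    s=robot.read_state(); return R.from_rotvec(s['orientation']).as_matrix().T@np.array(p_world_delta)*100
E
python3 - <<'E'
from h import *
import pickle
d={}
for n in ('scene','side','wrist'):
    c=cam(n); d[n]=c
    cv2.imwrite(f'pics/{n}0.png',cv2.resize(c['frame'][:,:,::-1],(800,600),interpolation=cv2.INTER_CUBIC))
    print(n,np.round(c['cam_to_world'],3).tolist())
pickle.dump(d,open('c0.pkl','wb'))
s=robot.read_state();print(s['position'],s['orientation'],s['time'],s['width'])
E
```

```text
scene [[-0.119, 0.534, -0.837, 1.408], [0.993, 0.05, -0.11, 0.104], [-0.017, -0.844, -0.536, 0.746], [0.0, 0.0, 0.0, 1.0]]
side [[0.808, -0.45, 0.38, -0.237], [-0.589, -0.62, 0.519, -0.98], [0.002, -0.643, -0.766, 1.564], [0.0, 0.0, 0.0, 1.0]]
wrist [[1.0, -0.0, -0.002, 0.625], [-0.001, -0.955, -0.297, 0.077], [-0.002, 0.297, -0.955, 0.373], [0.0, 0.0, 0.0, 1.0]]
[ 6.24526444e-01 -1.90196788e-05  2.47652723e-01] [-2.22068803e+00 -2.22085844e+00  1.69157202e-03] 0.15 0.08530862927573023
```

View pics/scene0.png

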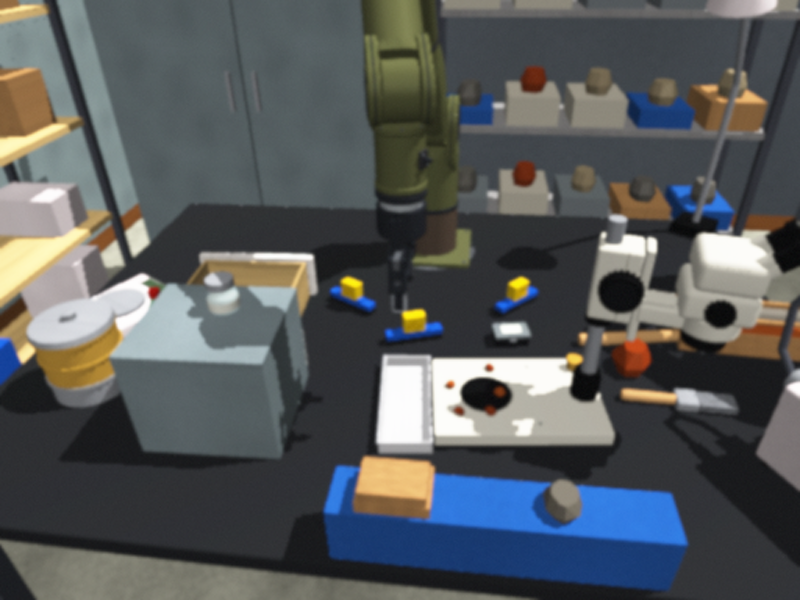

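View pics/side0.png

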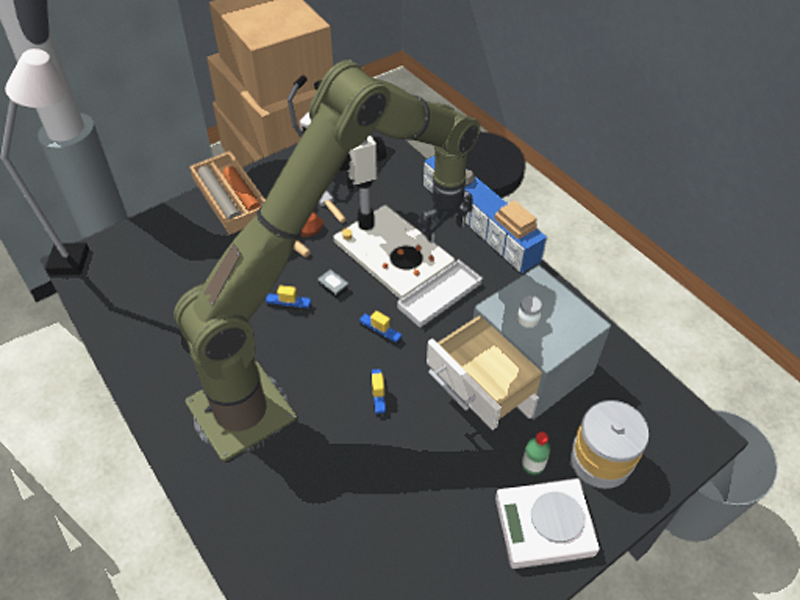

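View pics/wrist0.png

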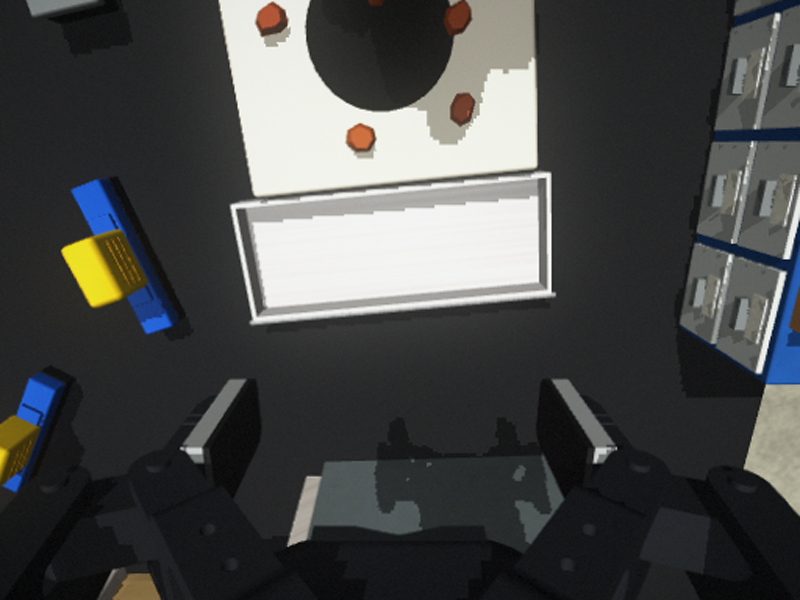

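The wrist view shows the scraper grip at (105,268), the plate's front corners at (255,195) and (537,167), the tray below the edge and the chips above it. The side view shows the drawer's front panel from (428,345) to (495,420), and three yellow scrapers.

Run:
```python
from h import *
import pickle
d=pickle.load(open('c0.pkl','rb')); k=512/800
def blobs(c,lo,hi,z,mn=8,name=''):
    h=cv2.cvtColor(c['frame'],cv2.COLOR_RGB2HSV); m=cv2.inRange(h,lo,hi)
    n,l,st,ce=cv2.connectedComponentsWithStats(m)
    for i in range(1,n):
        if st[i,4]>=mn: print(name,np.round(ce[i]/k).astype(int),st[i,4],np.round(ray(c,ce[i],z)[0],3))
for n in ('scene','side','wrist'):
    blobs(d[n],(22,150,80),(34,255,255),0.05,15,n+' yel')
for n in ('scene','side','wrist'):
    blobs(d[n],(0,130,60),(12,255,255),0.040,6,n+' chip')
W=d['wrist'];S=d['side'];C=d['scene']
f=lambda c,uv,z:print(np.round(ray(c,np.array(uv)*k,z),3).tolist())
print('plate front corners wrist/scene');f(W,[(255,195),(537,167),(220,0),(538,0)],.034);f(C,[(432,359),(433,443),(612,440),(580,360)],.034)
print('tray rim wrist');f(W,[(232,206),(549,174),(553,294),(252,322)],.026)
print('scr foot top wrist (z .026)');f(W,[(72,188),(103,178),(178,320),(147,333)],.026)
print('cabinet top scene');f(C,[(115,352),(250,362),(298,290),(165,285)],.204);print('side');f(S,[(475,306),(539,378),(609,325),(543,262)],.204)
print('drawer panel top side (z~.19)');f(S,[(428,340),(497,400),(497,425)],.185)
```

```text
scene yel [352 286] 158 [ 0.298 -0.161  0.05 ]
scene yel [517 287] 154 [0.265 0.215 0.05 ]
scene yel [413 319] 194 [ 0.415 -0.006  0.05 ]
scene yel [574 358] 32 [0.515 0.311 0.05 ]
side yel [287 293] 82 [0.269 0.214 0.05 ]
side yel [380 321] 86 [ 0.417 -0.008  0.05 ]
side yel [378 385] 82 [ 0.3   -0.166  0.05 ]
wrist yel [ 94 270] 1192 [ 0.41  -0.006  0.05 ]
wrist yel [ 12 437] 408 [ 0.316 -0.143  0.05 ]
scene chip [533  79] 202 [-1.943  0.404  0.04 ]
scene chip [524 173] 174 [-0.492  0.273  0.04 ]
scene chip [123 221] 11 [-0.012 -0.902  0.04 ]
scene chip [747 222] 10 [-0.158  0.874  0.04 ]
scene chip [760 218] 11 [-0.187  0.919  0.04 ]
scene chip [786 218] 16 [-0.194  0.991  0.04 ]
scene chip [773 228] 13 [-0.127  0.931  0.04 ]
scene chip [153 291] 34 [ 0.346 -0.624  0.04 ]
scene chip [  7 312] 10 [ 0.463 -0.915  0.04 ]
scene chip [  1 320] 6 [ 0.491 -0.908  0.04 ]
scene chip [764 330] 144 [0.372 0.715 0.04 ]
scene chip [795 332] 30 [0.373 0.776 0.04 ]
scene chip [632 357] 459 [0.487 0.427 0.04 ]
scene chip [489 367] 9 [0.546 0.152 0.04 ]
scene chip [450 384] 11 [0.6  0.08 0.04]
sce
[... 676 characters left out ...]
063, 0.034], [0.512, 0.165, 0.034], [0.712, 0.165, 0.034]]
[[0.524, 0.042, 0.034], [0.741, 0.061, 0.034], [0.705, 0.351, 0.034], [0.5, 0.327, 0.034]]
tray rim wrist
[[0.505, 0.035, 0.026], [0.731, 0.058, 0.026], [0.742, -0.031, 0.026], [0.511, -0.054, 0.026]]
scr foot top wrist (z .026)
[[0.389, 0.049, 0.026], [0.414, 0.056, 0.026], [0.453, -0.052, 0.026], [0.427, -0.063, 0.026]]
cabinet top scene
[[0.767, -0.429, 0.204], [0.769, -0.212, 0.204], [0.564, -0.195, 0.204], [0.57, -0.444, 0.204]]
side
[[0.559, -0.203, 0.204], [0.542, -0.443, 0.204], [0.777, -0.433, 0.204], [0.788, -0.195, 0.204]]
drawer panel top side (z~.19)
[[0.417, -0.206, 0.185], [0.44, -0.423, 0.185], [0.399, -0.471, 0.185]]
```

Emit:
{"fn": "step_arm", "kwargs": {"rotation": [[0,0,-0.17],[0,0,-0.34],[0,0,-0.34],[0,0,-0.34],[0,0,-0.34],[0,0,-0.34],[0,0,-0.34]], "translation": [[0,-5,2],[0,-10,4],[-0.4,-15,6],[-0.4,-20.7,7.5],[-0.4,-20.7,7.5],[-0.4,-20.7,7.5],[-0.4,-20.7,7.5]], "grip": [8.5,8.5,8.5,8.5,8.5,8.5,8.5]}}

```text
time: 1.02
position: [0.4204, -0.0036, 0.1736]
orientation: [1.813, 2.563, 0.004]
contact_force: [0.1, -0.5, 0.3]
width: 0.0849
grasp_force: 0.0
```

Run:
```python
from h import *
import pickle
c=cam('wrist');pickle.dump(c,open('c1.pkl','wb'))
cv2.imwrite('pics/w1.png',cv2.resize(c['frame'][:,:,::-1],(800,600)))
s=robot.read_state();print(s['position'],s['orientation'],s['joints'],s['time'])
```

```text
[ 0.42012588 -0.00368233  0.17356213] [1.81271783 2.56329663 0.00345177] [ 0.03256068  0.58334162 -0.20522155  2.23734581  0.33718777  0.34562612
 -0.11797999] 1.075
```

View pics/w1.png

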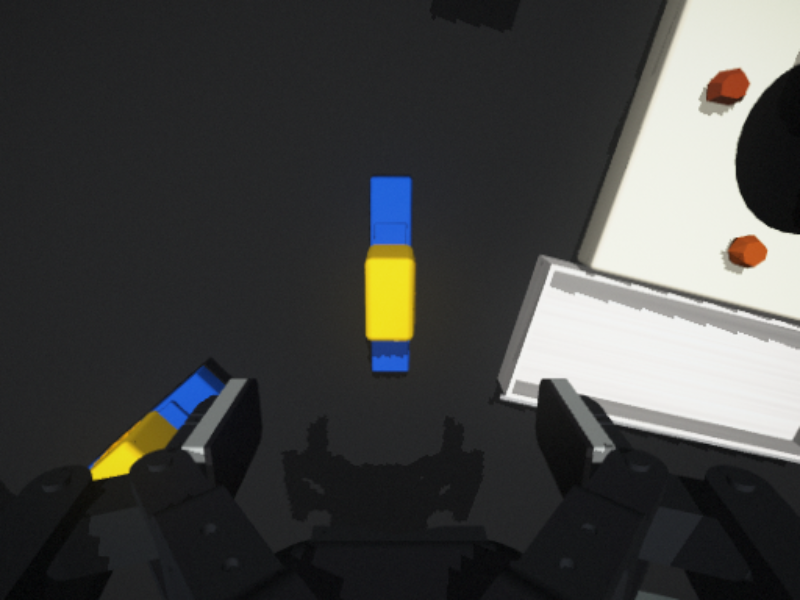

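The hand is aligned with the foot: grip top (366–414, 250–340), foot ends at rows 177 and 371. The plate's front-left corner is at (582,262).

Run:
```python
from h import *
import pickle
c=pickle.load(open('c1.pkl','rb'));k=.64
s=robot.read_state();p=np.array(s['position'])
a=ray(c,np.array([(371,177),(411,177),(409,371),(372,371)])*k,.026);b=ray(c,np.array([(366,250),(414,250),(414,340),(366,340)])*k,.066)
f=ray(c,np.array([(582,262),(665,0),(800,320)])*k,.034)
for q in (a,b): print(q.mean(0), 'tool cm',tool(q.mean(0)-p))
print(a,f)
```

```text
[ 0.41711401 -0.00435436  0.026     ] tool cm [ 0.0435064  -0.35070498 14.75520807]
[ 0.41633692 -0.00188805  0.066     ] tool cm [ 0.30017445 -0.3297657  10.75513945]
[[ 0.38728568  0.04809111  0.026     ]
 [ 0.40823067  0.05546746  0.026     ]
 [ 0.44744039 -0.05663808  0.026     ]
 [ 0.42549929 -0.06433795  0.026     ]] [[0.51584461 0.04406592 0.034     ]
 [0.49719138 0.17886943 0.034     ]
 [0.65748859 0.05615547 0.034     ]]
```

Emit:
{"fn": "step_arm", "kwargs": {"rotation": [[0,0,0],[0,0,0],[0,0,0],[0,0,0],[0,0,0],[0,0,0],[0,0,0],[0,0,0],[0,0,0]], "translation": [[0.15,-0.35,4],[0.15,-0.35,8],[0.15,-0.35,11],[0.15,-0.35,12.3],[0.15,-0.35,12.3],[0.15,-0.35,12.3],[0.15,-0.35,12.3],[0.15,-0.35,12.3],[0.15,-0.35,12.3]], "grip": [7,6,6,6,2,1,1,1,1]}}

```text
time: 2.2
position: [0.4135, -0.0052, 0.0531]
orientation: [1.812, 2.562, -0.0]
contact_force: [-6.9, -2.9, 47.3]
width: 0.0253
grasp_force: 68.3
```

Emit:
{"fn": "step_arm", "kwargs": {"rotation": [[0,0,0],[0,0,0],[0,0,0],[0,0,0],[0,0,0],[0,0,0]], "translation": [[0,0,-0.5],[0,0,-1],[0,0,-4],[0,0,-8],[0,0,-12],[0,0,-12]], "grip": [1,1,1,1,1,1]}}

```text
time: 2.95
position: [0.4171, -0.003, 0.173]
orientation: [1.814, 2.559, 0.01]
contact_force: [1.5, 0.2, -1.9]
width: 0.025
grasp_force: 61.7
```

Run:
```python
from h import *
import pickle
s=robot.read_state();c=cam('side');w=cam('wrist');pickle.dump((c,w),open('c2.pkl','wb'))
a=c['frame'][120:260,150:420];b=w['frame']
im=np.vstack([cv2.resize(a,(540,280)),cv2.resize(b,(540,320))]);cv2.imwrite('pics/s2.png',im[:,:,::-1])
print(s)
```

```text
{'time': 2.95, 'joints': array([ 0.30347748,  0.63636773, -0.63521852,  2.23680153,  0.81805982,
        0.50298535, -0.64302111]), 'qd': array([-0.05040705,  0.06368513,  0.10516402,  0.03597282,  0.1167113 ,
       -0.05049621, -0.08473484]), 'tau': array([  0.65506976, -42.00482368,  -5.77649117,  -6.88752741,
        -0.84411426,   0.40556048,   0.70728214]), 'position': array([ 0.41710092, -0.00295637,  0.17303729]), 'orientation': array([1.81391692, 2.55936742, 0.01020244]), 'contact_force': array([ 1.469872  ,  0.20020982, -1.89253992]), 'torque': array([-0.01663527, -0.00098134,  0.02886961]), 'grasp_force': 61.683372259140015, 'width': 0.024954973300476635}
```

View pics/s2.png

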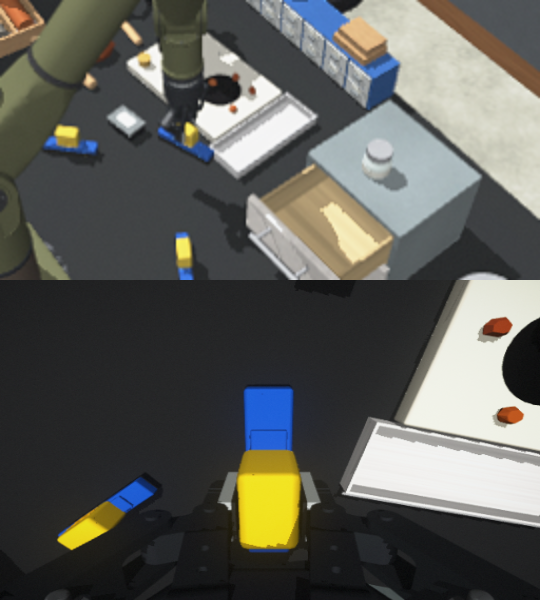

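Emit:
{"fn": "step_arm", "kwargs": {"rotation": [[0,0,-0.15],[0,0,-0.3],[0,0,-0.46],[0,0,-0.62],[0,0,-0.78],[0,0,-0.94],[0,0,-1.1],[0,0,-1.25],[0,0,-1.335],[0,0,-1.335]], "translation": [[1.4,2.7,0],[2.8,5.4,0],[4.3,8.1,0],[5.7,10.8,0],[7.1,13.5,0],[8.5,16.2,0],[9.9,18.9,0],[11.4,21.6,1],[13,24.5,2],[14.2,26.9,3]], "grip": [1,1,1,1,1,1,1,1,1,1]}}

```text
time: 4.3
position: [0.6206, 0.2204, 0.1365]
orientation: [0.165, -3.135, 0.004]
contact_force: [0.5, 0.1, -1.6]
width: 0.0252
grasp_force: 61.4
```

Run:
```python
from h import *
import pickle
s=robot.read_state();w=cam('wrist');pickle.dump(w,open('c3.pkl','wb'))
cv2.imwrite('pics/w3.png',cv2.resize(w['frame'][:,:,::-1],(800,600)))
print(s['position'],s['orientation'],s['joints'],s['contact_force'],s['time'])
print(R.from_rotvec(s['orientation']).as_matrix().round(3))
```

```text
[0.6206188  0.22042216 0.13653344] [ 0.1654725  -3.13478324  0.00435765] [ 0.04358644  1.03765532 -0.9619685   1.52279318  0.92500076  1.08783762
  0.53413396] [ 0.50614487  0.07974895 -1.60675291] 4.3
[[-0.994 -0.105 -0.002]
 [-0.105  0.994 -0.003]
 [ 0.003 -0.003 -1.   ]]
```

View pics/w3.png

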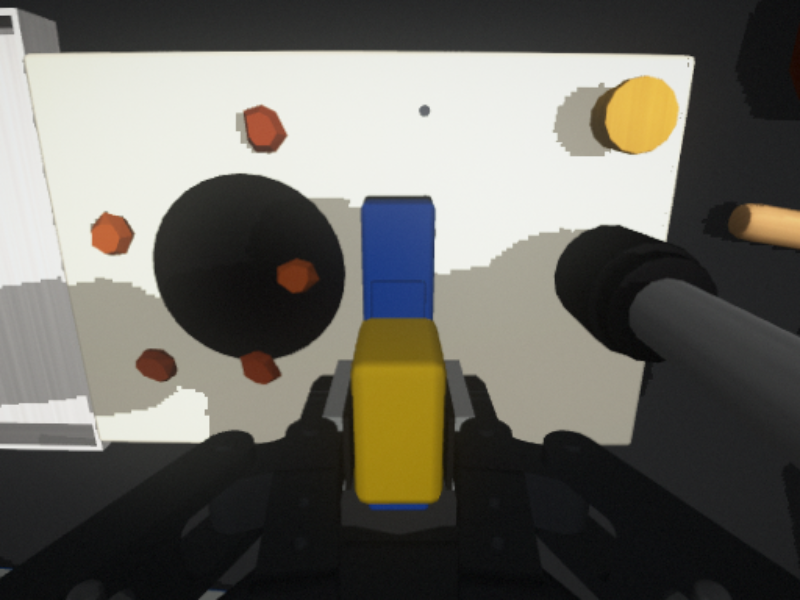

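The view shows the whole plate: corners (25,55), (693,56), (103,443), (632,443). All the chips lie between columns 90 and 318, left of the foot, whose front face is at column 362. The pillar collar begins at 555.

Run:
```python
from h import *
import pickle
w=pickle.load(open('c3.pkl','rb'));k=.64
q=ray(w,np.array([(25,55),(103,443),(693,56),(632,443)])*k,.034);print(q.round(3))
fm=(q[0]+q[1])/2; rm=(q[2]+q[3])/2; y=(rm-fm)/np.linalg.norm(rm-fm); y[2]=0; x=np.array([y[1],-y[0],0])
print('edge mid',fm,'yaw',np.degrees(np.arctan2(x[1],x[0])),np.linalg.norm(rm-fm),np.linalg.norm(q[1]-q[0]))
ch=ray(w,np.array([(263,128),(112,234),(296,275),(156,364),(261,367)])*k,.04)
for c in ch: d=c-fm; print('chip',c.round(3),'own x,y from edge',(d@x).round(4),(d@y).round(4))
p=robot.read_state()['position'];d=np.array(p)-fm;print('tcp own',d@x,d@y)
M=R.from_rotvec(robot.read_state()['orientation']).as_matrix()
print('own x,y in tool',M.T@x,M.T@y)
# foot top far end, in tool
T=np.array(w['T_tool_cam']);
p2=cv2.undistortPoints((np.array([(363,200.),(433,200)])*k).reshape(-1,1,2),np.array(w['mtx']),np.array(w['dist'])).reshape(-1,2)
z=.024/(p2[1,0]-p2[0,0]); pc=np.c_[p2*z,[z,z]]; print('foot end in tool',(pc@T[:3,:3].T+T[:3,3]).round(4))
tr=ray(w,np.array([(20,10),(95,447)])*k,.026);print('tray inner +y wall rim',tr.round(3))
```

```text
[[0.523 0.045 0.034]
 [0.72  0.066 0.034]
 [0.494 0.338 0.034]
 [0.688 0.359 0.034]]
edge mid [0.62157309 0.05535733 0.034     ] yaw 5.982329854485367 0.29464846428247243 0.19789956632517308
chip [0.544 0.153 0.04 ] own x,y from edge -0.0669 0.1056
chip [0.599 0.083 0.04 ] own x,y from edge -0.02 0.03
chip [0.61  0.171 0.04 ] own x,y from edge 0.0 0.1161
chip [0.664 0.101 0.04 ] own x,y from edge 0.0472 0.041
chip [0.66  0.155 0.04 ] own x,y from edge 0.0486 0.0951
tcp own 0.017857852372562672 0.16690716284729165
own x,y in tool [-0.9999985  -0.00125337 -0.00119823] [-1.25381284e-03  9.99999147e-01  3.67185983e-04]
foot end in tool [[ 0.0575 -0.0109  0.0411]
 [ 0.0575  0.0131  0.0411]]
tray inner +y wall rim [[0.504 0.039 0.026]
 [0.729 0.055 0.026]]
```

Emit:
{"fn": "step_arm", "kwargs": {"rotation": [[0,0,0],[0,0,0],[0,0,0]], "translation": [[0,0,2.0],[0,0,3.2],[0,0,3.4]], "grip": [1,1,1]}}

```text
time: 4.72
position: [0.6194, 0.2182, 0.1041]
orientation: [0.163, -3.134, 0.004]
contact_force: [0.0, -1.5, -1.4]
width: 0.0252
grasp_force: 61.4
```

Run:
```python
from h import *
w=cam('wrist')
cv2.imwrite('pics/w4.png',cv2.resize(w['frame'][:,:,::-1],(800,600)))
s=robot.read_state();print(s['position'],s['contact_force'])
h=cv2.cvtColor(w['frame'],cv2.COLOR_RGB2HSV);m=cv2.inRange(h,(105,120,40),(130,255,255))
ys,xs=np.where(m)
for r in range(ys.min(),ys.min()+60,6): print(r,xs[ys==r].min(),xs[ys==r].max())
print(w['mtx'])
```

```text
[0.61986393 0.21871818 0.10497515] [ 0.24125487  0.49159542 -1.21849172]
128 236 273
134 232 277
140 232 277
146 232 277
152 232 277
158 232 277
164 232 276
170 232 276
176 233 276
182 233 276
[[306.40311091   0.         254.71936385]
 [  0.         306.40311091 187.90151214]
 [  0.           0.           1.        ]]
```

View pics/w4.png

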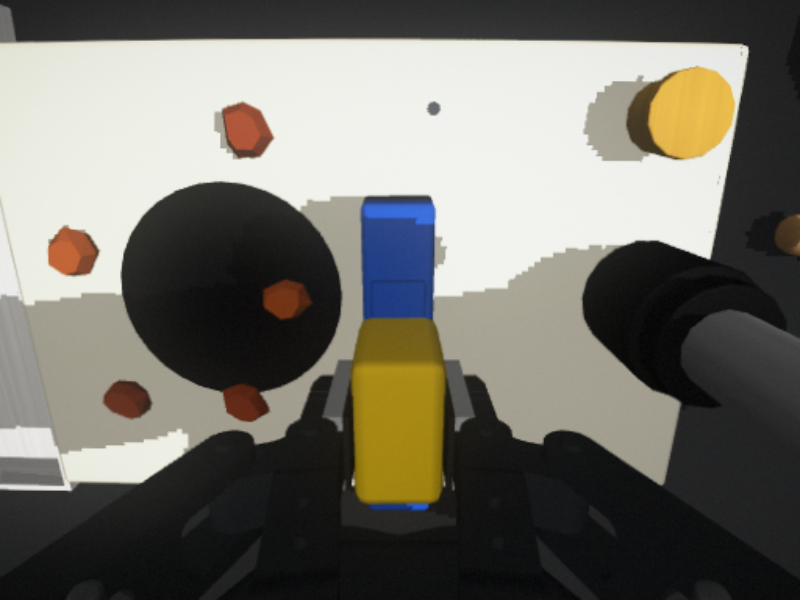

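Emit:
{"fn": "step_arm", "kwargs": {"rotation": [[0,0,0],[0,0,0],[0,0,0],[0,0,0]], "translation": [[0,0,0.7],[0,0,1.2],[0,0,1.3],[0,0,1.3]], "grip": [1,1,1,1]}}

```text
time: 5.28
position: [0.6205, 0.2199, 0.0934]
orientation: [-0.164, 3.137, 0.0]
contact_force: [0.2, 0.3, -1.1]
width: 0.025
grasp_force: 61.4
```

Down 3 mm more.

Emit:
{"fn": "step_arm", "kwargs": {"rotation": [[0,0,0],[0,0,0],[0,0,0]], "translation": [[0,0,0.3],[0,0,0.4],[0,0,0.4]], "grip": [1,1,1]}}

```text
time: 5.65
position: [0.6204, 0.2198, 0.0892]
orientation: [0.164, -3.137, 0.0]
contact_force: [-0.3, -0.9, -1.1]
width: 0.025
grasp_force: 61.4
```

Emit:
{"fn": "step_arm", "kwargs": {"rotation": [[0,0,0],[0,0,0],[0,0,0],[0,0,0],[0,0,0],[0,0,0],[0,0,0],[0,0,0],[0,0,0],[0,0,0]], "translation": [[0,-1.0,0],[0,-2,0],[0,-3,0],[0,-4,0],[0,-5,0],[0,-6,0],[0,-7,0],[0,-8,0],[0,-9,0],[0,-10,0]], "grip": [1,1,1,1,1,1,1,1,1,1]}}

```text
time: 6.9
position: [0.6309, 0.1198, 0.0893]
orientation: [-0.164, 3.137, 0.0]
contact_force: [0.8, -0.8, -0.7]
width: 0.025
grasp_force: 61.4
```

Emit:
{"fn": "step_arm", "kwargs": {"rotation": [[0,0,0],[0,0,0],[0,0,0],[0,0,0],[0,0,0],[0,0,0],[0,0,0],[0,0,0],[0,0,0],[0,0,0]], "translation": [[0,-0.9,0],[0,-1.8,0],[0,-2.7,0],[0,-3.6,0],[0,-4.5,0],[0,-5.4,0],[0,-6.3,0],[0,-7.2,0],[0,-8.1,0],[0,-8.6,0]], "grip": [1,1,1,1,1,1,1,1,1,1]}}

```text
time: 8.15
position: [0.6399, 0.0339, 0.0892]
orientation: [-0.163, 3.137, -0.001]
contact_force: [-0.1, 0.4, -0.9]
width: 0.025
grasp_force: 61.4
```

Run:
```python
from h import *
w=cam('wrist')
cv2.imwrite('pics/w5.png',cv2.resize(w['frame'][:,:,::-1],(800,600)))
s=robot.read_state();print(s['position'],s['contact_force'],s['time'])
```

```text
[0.63999062 0.03323072 0.08913607] [-0.49664854 -0.80223867 -1.52129262] 8.2
```

View pics/w5.png

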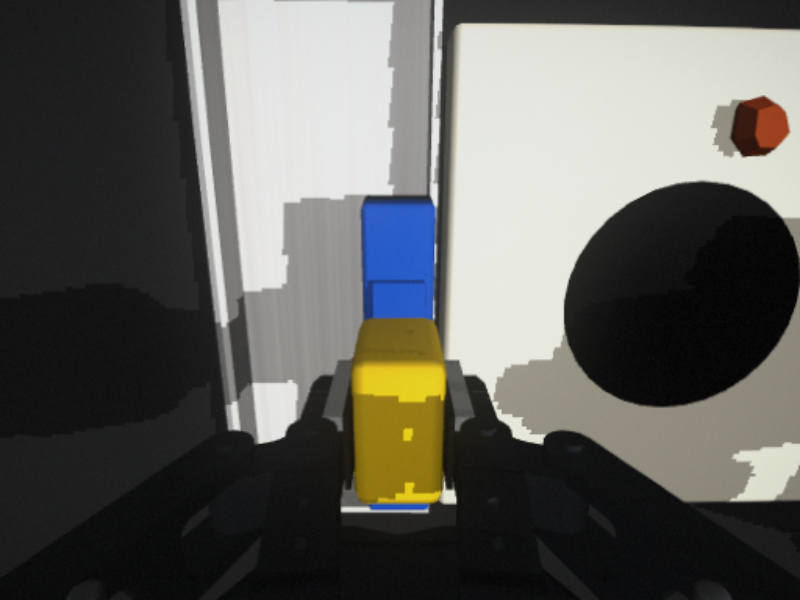

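Four chips went over; the fifth, at (760,127), is still on the plate. I'll do the second stroke for it.

Emit:
{"fn": "step_arm", "kwargs": {"rotation": [[0,0,0],[0,0,0],[0,0,0],[0,0,0],[0,0,0],[0,0,0],[0,0,0],[0,0,0],[0,0,0]], "translation": [[0,0,-2],[1,2,-3.5],[4,6,-3.5],[6,10,-3.5],[7.3,14,-3.5],[7.3,17,-3.5],[7.3,17,-2],[7.3,17,-0.5],[7.3,17,0]], "grip": [1,1,1,1,1,1,1,1,1]}}

```text
time: 9.32
position: [0.5493, 0.1944, 0.0879]
orientation: [0.161, -3.136, 0.004]
contact_force: [-0.0, -0.5, -0.9]
width: 0.0253
grasp_force: 61.5
```

Emit:
{"fn": "step_arm", "kwargs": {"rotation": [[0,0,0],[0,0,0],[0,0,0],[0,0,0],[0,0,0],[0,0,0],[0,0,0],[0,0,0],[0,0,0],[0,0,0]], "translation": [[0,0,0],[0,-0.6,0],[0,-1.6,0],[0,-2.6,0],[0,-3.6,0],[0,-4.6,0],[0,-5.6,0],[0,-6.6,0],[0,-7.6,0],[0,-8.6,0]], "grip": [1,1,1,1,1,1,1,1,1,1]}}

```text
time: 10.58
position: [0.5585, 0.1102, 0.0893]
orientation: [-0.164, 3.137, 0.0]
contact_force: [-0.3, 1.3, -1.5]
width: 0.0252
grasp_force: 61.6
```

Emit:
{"fn": "step_arm", "kwargs": {"rotation": [[0,0,0],[0,0,0],[0,0,0],[0,0,0],[0,0,0],[0,0,0],[0,0,0],[0,0,0],[0,0,0],[0,0,0]], "translation": [[0,-0.9,0],[0,-1.8,0],[0,-2.7,0],[0,-3.6,0],[0,-4.5,0],[0,-5.4,0],[0,-6.3,0],[0,-7.2,0],[0,-8.0,0],[0,-8.4,0]], "grip": [1,1,1,1,1,1,1,1,1,1]}}

```text
time: 11.82
position: [0.5673, 0.0265, 0.0892]
orientation: [0.163, -3.137, 0.0]
contact_force: [-0.5, 0.5, -1.7]
width: 0.0251
grasp_force: 61.6
```

Emit:
{"fn": "step_arm", "kwargs": {"rotation": [[0,0,0],[0,0,0.17],[0,0,0.35],[0,0,0.53],[0,0,0.71],[0,0,0.89],[0,0,1.07],[0,0,1.25],[0,0,1.43],[0,0,1.6]], "translation": [[0,0,-4],[0,0,-9],[0,0,-14],[0,0,-18],[2,-5,-21],[4,-10,-22],[6,-15,-22],[8,-20,-22],[10,-25,-22],[12,-30,-22]], "grip": [1,1,1,1,1,1,1,1,1,1]}}

```text
time: 13.08
position: [0.4784, -0.2847, 0.3095]
orientation: [2.142, 2.298, 0.001]
contact_force: [0.1, -0.0, -0.8]
width: 0.0254
grasp_force: 61.5
```

Emit:
{"fn": "step_arm", "kwargs": {"rotation": [[0,0,0.145],[0,0,0.145],[0,0,0.145]], "translation": [[0,0,0],[0,0,0],[0,0,0]], "grip": [1,1,1]}}

```text
time: 13.45
position: [0.4795, -0.2822, 0.3094]
orientation: [-2.292, -2.148, -0.001]
contact_force: [-0.5, 0.4, -1.1]
width: 0.025
grasp_force: 61.5
```

Run:
```python
from h import *
import pickle
d={n:cam(n) for n in ('wrist','scene','side')}
pickle.dump(d,open('c6.pkl','wb'))
a=[cv2.resize(d[n]['frame'],(400,300)) for n in('wrist','scene')]+[cv2.resize(d['side']['frame'][110:290,230:470],(400,300)),cv2.resize(d['scene']['frame'][190:310,220:410],(400,300))]
cv2.imwrite('pics/m6.png',np.vstack([np.hstack(a[:2]),np.hstack(a[2:])])[:,:,::-1])
s=robot.read_state();print(s)
print(R.from_rotvec(s['orientation']).as_matrix().round(3))
```

```text
{'time': 13.6, 'joints': array([ 0.87512947,  0.59914257, -0.71980403,  1.67989222,  0.44696169,
        1.03370627, -0.05889316]), 'qd': array([ 0.00341414,  0.00088581,  0.00710032, -0.0004247 , -0.00126177,
       -0.00011115, -0.00413822]), 'tau': array([ 1.86382880e-02, -4.70251465e+01, -6.90495059e+00, -1.62530744e+01,
        1.15018492e-02,  2.34132924e-03,  1.18924660e-02]), 'position': array([ 0.47941362, -0.28269125,  0.30933942]), 'orientation': array([-2.29443763e+00, -2.14579535e+00, -6.80573156e-04]), 'contact_force': array([-0.3496334 ,  0.36376599, -2.11941252]), 'torque': array([ 0.0023722 , -0.02282532,  0.02470193]), 'grasp_force': 61.46281599998474, 'width': 0.02501987717689421}
[[ 0.067  0.998  0.   ]
 [ 0.998 -0.067  0.   ]
 [ 0.     0.    -1.   ]]
```

View pics/m6.png

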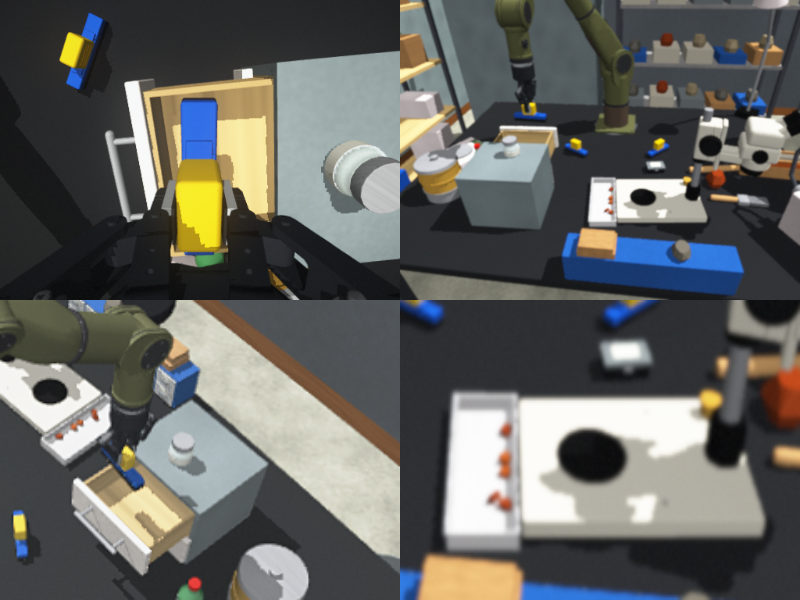

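All five chips now show in the tray (lower right, columns 490–507), and the plate is clear. In the wrist view the cabinet's front edge is at column 275–278, the panel at 127–155 and the handle at 112.

Run:
```python
from h import *
import pickle
d=pickle.load(open('c6.pkl','rb'));w=d['wrist'];k=1.28
f=lambda t,uv,z:print(t,ray(w,np.array(uv)*k,z).round(3).tolist())
f('cab edge',[(275,62),(278,258)],.204)
f('side wall top +y',[(147,95),(272,82)],.182)
f('panel top outer/inner',[(127,83),(141,210),(152,80)],.19)
f('handle ends/mid',[(110,134),(124,215),(117,175)],.166)
f('jar',[(325,170),(400,180)],.264)
S=d['side'];g=lambda t,uv,z:print(t,ray(S,np.array([(230+u*.6,110+(v-300)*.6) for u,v in uv]),z).round(3).tolist())
g('panel top corners side',[(75,482),(148,543)],.19)
g('cab',[(122,452),(190,511),(267,465)],.204)
```

```text
cab edge [[0.555, -0.2, 0.204], [0.565, -0.421, 0.204]]
side wall top +y [[0.429, -0.224, 0.182], [0.559, -0.219, 0.182]]
panel top outer/inner [[0.413, -0.21, 0.19], [0.407, -0.354, 0.19], [0.438, -0.209, 0.19]]
handle ends/mid [[0.377, -0.266, 0.166], [0.376, -0.375, 0.166], [0.377, -0.318, 0.166]]
jar [[0.577, -0.283, 0.264], [0.639, -0.296, 0.264]]
panel top corners side [[0.413, -0.217, 0.19], [0.44, -0.426, 0.19]]
cab [[0.54, -0.221, 0.204], [0.555, -0.425, 0.204], [0.775, -0.437, 0.204]]
```

Emit:
{"fn": "step_arm", "kwargs": {"rotation": [[0,0,-0.08],[0,0,-0.08],[0,0,-0.08],[0,0,-0.08],[0,0,-0.08],[0,0,-0.08],[0,0,-0.08]], "translation": [[-2,0.7,0],[-3.9,1.4,0],[-3.9,1.4,3],[-3.9,1.4,6],[-3.9,1.4,9],[-3.9,1.4,12],[-3.9,1.4,13.4]], "grip": [1,1,1,1,1,1,1]}}

```text
time: 14.48
position: [0.4897, -0.3229, 0.1737]
orientation: [-2.207, -2.232, 0.001]
contact_force: [0.1, 0.7, -1.3]
width: 0.0252
grasp_force: 61.5
```

Emit:
{"fn": "step_arm", "kwargs": {"rotation": [[0,0,0],[0,0,0],[0,0,0]], "translation": [[0,0,0.3],[0,0,0.6],[0,0,0.6]], "grip": [1,1,1]}}

```text
time: 14.85
position: [0.4908, -0.3236, 0.1701]
orientation: [2.209, 2.232, 0.001]
contact_force: [-0.7, -0.1, -0.8]
width: 0.0253
grasp_force: 61.5
```

Emit:
{"fn": "step_arm", "kwargs": {"rotation": [[0,0,0],[0,0,0],[0,0,0]], "translation": [[0,0,0.2],[0,0,0.3],[0,0,0.3]], "grip": [1,1,1]}}

```text
time: 15.22
position: [0.4903, -0.3235, 0.1663]
orientation: [2.21, 2.232, 0.0]
contact_force: [0.0, -0.4, -1.3]
width: 0.025
grasp_force: 61.5
```

Emit:
{"fn": "step_arm", "kwargs": {"rotation": [[0,0,0],[0,0,0],[0,0,0]], "translation": [[0,0,0.1],[0,0,0.2],[0,0,0.2]], "grip": [1,1,1]}}

```text
time: 15.6
position: [0.4912, -0.3233, 0.1653]
orientation: [2.209, 2.232, 0.002]
contact_force: [-0.5, 1.0, 4.4]
width: 0.0253
grasp_force: 62.3
```

Contact felt. Now release gently and lift.

Emit:
{"fn": "step_arm", "kwargs": {"rotation": [[0,0,0],[0,0,0],[0,0,0],[0,0,0]], "translation": [[0,0,0],[0,0,0],[0,0,0],[0,0,0]], "grip": [3.2,4,4.8,4.8]}}

```text
time: 16.1
position: [0.4903, -0.3235, 0.1642]
orientation: [-2.21, -2.232, -0.0]
contact_force: [0.5, -0.5, 0.4]
width: 0.0482
grasp_force: 0.0
```

Emit:
{"fn": "step_arm", "kwargs": {"rotation": [[0,0,0],[0,0,0],[0,0,0],[0,0,0],[0,0,0],[0,0,0]], "translation": [[0,0,-1],[0,0,-3],[0,0,-6],[0,0,-10],[0,0,-13],[0,0,-13]], "grip": [4.8,4.8,4.8,4.8,4.8,4.8]}}

```text
time: 16.85
position: [0.4919, -0.3236, 0.2975]
orientation: [2.206, 2.228, 0.003]
contact_force: [-0.4, 0.3, 0.4]
width: 0.048
grasp_force: 0.0
```

Run:
```python
from h import *
a=cam('wrist');b=cam('side')
im=np.hstack([cv2.resize(a['frame'],(400,300)),cv2.resize(b['frame'][110:290,230:470],(400,300))])
cv2.imwrite('pics/m7.png',im[:,:,::-1])
```

```text
(no output)
```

View pics/m7.png

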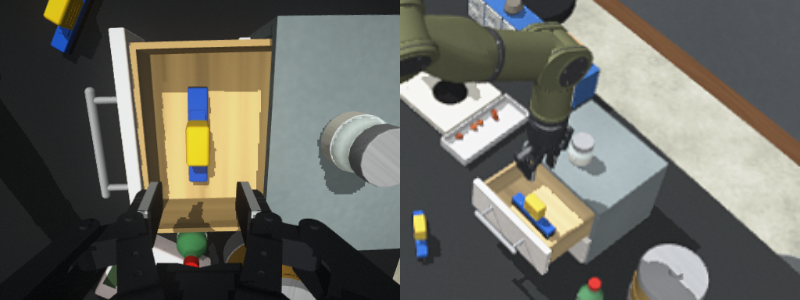

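The scraper stands in the drawer clear of the walls. Next I go in front of the handle with the fingers closed.

Emit:
{"fn": "step_arm", "kwargs": {"rotation": [[0,0,0],[0,0,0],[0,0,0],[0,0,0],[0,0,0],[0,0,0],[0,0,0],[0,0,0],[0,0,0],[0,0,0]], "translation": [[0,-5,0],[0,-10,0],[0,-15,0],[0,-18.5,0],[0,-18.5,3],[0,-18.5,7],[0,-18.5,11],[0,-18.5,13],[0,-18.5,13],[0,-18.5,13]], "grip": [3,1,0,0,0,0,0,0,0,0]}}

```text
time: 18.2
position: [0.3055, -0.3253, 0.1646]
orientation: [2.21, 2.233, 0.0]
contact_force: [0.7, 0.2, 1.1]
width: 0.0
grasp_force: 0.0
```

Emit:
{"fn": "step_arm", "kwargs": {"rotation": [[0,0,0],[0,0,0],[0,0,0],[0,0,0],[0,0,0],[0,0,0],[0,0,0],[0,0,0],[0,0,0],[0,0,0]], "translation": [[0,1,0],[0,2,0],[0,3,0],[0,4,0],[0,5,0],[0,6,0],[0,7,0],[0,8,0],[0,9,0],[0,10,0]], "grip": [0,0,0,0,0,0,0,0,0,0]}}

```text
time: 19.45
position: [0.4059, -0.3242, 0.1642]
orientation: [-2.21, -2.233, -0.0]
contact_force: [-2.6, 0.5, 0.2]
width: -0.0
grasp_force: 0.7
```

Run:
```python
from h import *
a=cam('wrist');b=cam('side')
im=np.hstack([cv2.resize(a['frame'],(400,300)),cv2.resize(b['frame'][110:290,230:470],(400,300))])
cv2.imwrite('pics/m8.png',im[:,:,::-1])
s=robot.read_state();print(s['position'],s['contact_force'])
```

```text
[ 0.40752896 -0.32430155  0.16454121] [-0.01913591  0.79370882  0.31625395]
```

View pics/m8.png

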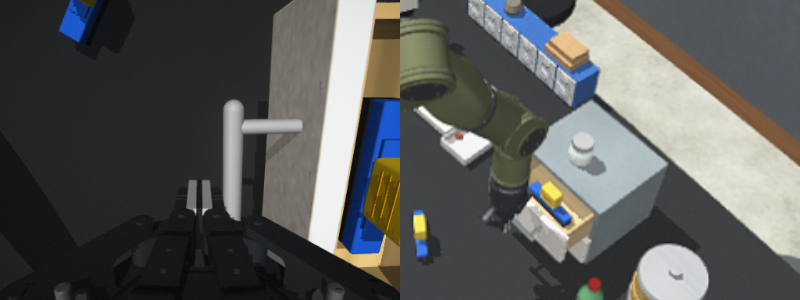

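The handle is against the fingers, the drawer is about half shut and the scraper is still upright. I'll keep pushing.

Emit:
{"fn": "step_arm", "kwargs": {"rotation": [[0,0,0],[0,0,0],[0,0,0],[0,0,0],[0,0,0],[0,0,0],[0,0,0],[0,0,0],[0,0,0]], "translation": [[0,0.8,0],[0,1.6,0],[0,2.4,0],[0,3.2,0],[0,4,0],[0,4.8,0],[0,5.6,0],[0,6.3,0],[0,6.8,0]], "grip": [0,0,0,0,0,0,0,0,0]}}

```text
time: 20.68
position: [0.4739, -0.3236, 0.1643]
orientation: [2.21, 2.232, 0.0]
contact_force: [-1.2, 1.2, 0.8]
width: 0.0
grasp_force: 0.6
```

Emit:
{"fn": "step_arm", "kwargs": {"rotation": [[0,0,0],[0,0,0],[0,0,0]], "translation": [[0,0.3,0],[0,0.6,0],[0,0.6,0]], "grip": [0,0,0]}}

```text
time: 21.05
position: [0.4798, -0.3238, 0.1644]
orientation: [2.21, 2.232, 0.001]
contact_force: [-0.8, 0.7, -0.0]
width: -0.0003
grasp_force: 0.0
```

Emit:
{"fn": "step_arm", "kwargs": {"rotation": [[0,0,0],[0,0,0],[0,0,0],[0,0,0]], "translation": [[0,0.2,0],[0,0.4,0],[0,0.5,0],[0,0.5,0]], "grip": [0,0,0,0]}}

```text
time: 21.55
position: [0.4846, -0.3237, 0.1644]
orientation: [2.21, 2.232, 0.0]
contact_force: [0.6, -0.8, 0.1]
width: -0.0002
grasp_force: 0.2
```

Run:
```python
from h import *
b=cam('side');a=cam('wrist')
im=np.hstack([cv2.resize(a['frame'],(400,300)),cv2.resize(b['frame'][110:290,230:470],(400,300))])
cv2.imwrite('pics/m9.png',im[:,:,::-1])
s=robot.read_state();print(s['position'],s['contact_force'])
h=a['frame'].astype(int)
for r in (60,120): print(r,[tuple(x) for x in h[r,300:512:8]])
```

```text
[ 0.4845231  -0.3236266   0.16435746] [-0.4132272   0.10887043  0.12255645]
60 [(np.int64(39), np.int64(41), np.int64(41)), (np.int64(37), np.int64(38), np.int64(37)), (np.int64(40), np.int64(40), np.int64(40)), (np.int64(46), np.int64(46), np.int64(45)), (np.int64(121), np.int64(117), np.int64(111)), (np.int64(116), np.int64(111), np.int64(104)), (np.int64(110), np.int64(107), np.int64(101)), (np.int64(117), np.int64(113), np.int64(106)), (np.int64(116), np.int64(110), np.int64(105)), (np.int64(112), np.int64(108), np.int64(102)), (np.int64(117), np.int64(113), np.int64(107)), (np.int64(114), np.int64(110), np.int64(105)), (np.int64(119), np.int64(115), np.int64(108)), (np.int64(114), np.int64(109), np.int64(102)), (np.int64(115), np.int64(113), np.int64(106)), (np.int64(115), np.int64(110), np.int64(106)), (np.int64(232), np.int64(228), np.int64(220)), (np.int64(236), np.int64(238), np.int64(237)), (np.int64(235), np.int64(237), np.int64(235)), (np.int64(235), np.int64(236), np.int64(236)), (np.int64(235), np.int64(236), np.int64(236)), (np.int64(234), np.int64(235), np.int64(235))
[... 773 characters left out ...]
.int64(110)), (np.int64(123), np.int64(118), np.int64(112)), (np.int64(120), np.int64(116), np.int64(110)), (np.int64(117), np.int64(112), np.int64(106)), (np.int64(228), np.int64(223), np.int64(215)), (np.int64(239), np.int64(241), np.int64(241)), (np.int64(239), np.int64(240), np.int64(240)), (np.int64(238), np.int64(240), np.int64(240)), (np.int64(239), np.int64(240), np.int64(240)), (np.int64(237), np.int64(239), np.int64(239)), (np.int64(74), np.int64(61), np.int64(40)), (np.int64(75), np.int64(62), np.int64(39)), (np.int64(71), np.int64(60), np.int64(37)), (np.int64(51), np.int64(55), np.int64(55)), (np.int64(54), np.int64(59), np.int64(59)), (np.int64(49), np.int64(54), np.int64(54))]
```

About 8 mm of drawer still shows.

Emit:
{"fn": "step_arm", "kwargs": {"rotation": [[0,0,0],[0,0,0],[0,0,0],[0,0,0]], "translation": [[0,0.2,0],[0,0.4,0],[0,0.6,0],[0,0.6,0]], "grip": [0,0,0,0]}}

```text
time: 22.15
position: [0.4908, -0.3234, 0.1643]
orientation: [2.21, 2.232, 0.001]
contact_force: [-0.9, -0.5, 0.8]
width: -0.0001
grasp_force: 0.0
```

Emit:
{"fn": "step_arm", "kwargs": {"rotation": [[0,0,0],[0,0,0],[0,0,0]], "translation": [[0,0.1,0],[0,0.2,0],[0,0.2,0]], "grip": [0,0,0]}}

```text
time: 22.52
position: [0.4913, -0.3234, 0.1641]
orientation: [-2.209, -2.231, 0.002]
contact_force: [-3.7, -0.2, 2.4]
width: -0.0001
grasp_force: 2.0
```

Emit:
{"fn": "step_arm", "kwargs": {"rotation": [[0,0,0],[0,0,0],[0,0,0]], "translation": [[0,0.1,0],[0,0.15,0],[0,0.15,0]], "grip": [0,0,0]}}

```text
time: 22.9
position: [0.4915, -0.3235, 0.164]
orientation: [-2.208, -2.23, 0.005]
contact_force: [-6.9, 0.7, 4.2]
width: -0.0001
grasp_force: 3.6
```

Run:
```python
from h import *
a=cam('wrist');h=a['frame'].astype(int)
for r in (40,60,120): print(r,[int(x) for x in h[r,400:512:2].sum(1)],h[r,450:500:6].tolist())
```

```text
40 [333, 335, 329, 325, 324, 332, 341, 336, 332, 324, 315, 312, 293, 370, 554, 684, 702, 704, 704, 704, 704, 704, 703, 703, 702, 701, 702, 701, 704, 700, 700, 700, 698, 700, 698, 699, 698, 636, 343, 177, 162, 161, 161, 159, 157, 158, 151, 153, 155, 148, 154, 148, 144, 147, 145, 202] [[233, 234, 234], [234, 235, 235], [232, 234, 234], [232, 233, 233], [219, 213, 204], [55, 56, 51], [50, 55, 54], [47, 52, 52], [46, 52, 50]]
60 [333, 329, 323, 322, 337, 344, 331, 331, 325, 325, 331, 335, 407, 584, 696, 704, 709, 710, 708, 707, 709, 708, 709, 709, 707, 707, 707, 707, 707, 706, 707, 705, 704, 706, 704, 699, 562, 312, 317, 172, 167, 166, 167, 166, 159, 165, 161, 154, 138, 130, 131, 129, 153, 192, 434, 433] [[235, 236, 236], [235, 236, 236], [234, 236, 235], [234, 235, 235], [131, 110, 71], [52, 58, 57], [52, 57, 57], [50, 55, 56], [41, 44, 45]]
120 [354, 347, 337, 330, 331, 334, 335, 341, 358, 528, 690, 716, 720, 721, 719, 719, 719, 720, 719, 719, 719, 719, 719, 719, 719, 718, 718, 718, 718, 717, 716, 641, 313, 119, 167, 164, 173, 166, 168, 163, 168, 159, 160, 163, 167, 165, 160, 165, 375, 440, 442, 439, 437, 431, 434, 443] [[238, 240, 240], [238, 240, 240], [221, 215, 205], [52, 57, 58], [52, 57, 57], [52, 58, 58], [50, 56, 57], [50, 55, 55], [138, 152, 150]]
```

Emit:
{"fn": "step_arm", "kwargs": {"rotation": [[0,0,0],[0,0,0],[0,0,0],[0,0,0],[0,0,0],[0,0,0],[0,0,0],[0,0,0]], "translation": [[0,0.1,0],[0,0.2,0],[0,-1,0],[0,-4,0],[0,-7,0],[0,-8,-5],[0,-8,-10],[0,-8,-14]], "grip": [0,0,0,0,0,0,0,0]}}

```text
time: 23.95
position: [0.415, -0.3244, 0.3066]
orientation: [2.207, 2.23, 0.003]
contact_force: [0.1, -0.3, -0.3]
width: -0.0002
grasp_force: 0.0
```

Run:
```python
from h import *
a=cam('wrist');b=cam('side');c=cam('scene')
im=np.vstack([np.hstack([cv2.resize(a['frame'],(400,300)),cv2.resize(b['frame'][110:290,230:470],(400,300))]),np.hstack([cv2.resize(c['frame'],(400,300)),cv2.resize(c['frame'][220:300,230:350],(400,300),interpolation=cv2.INTER_CUBIC)])])
cv2.imwrite('pics/m10.png',im[:,:,::-1])
s=robot.read_state();print(s['position'],s['contact_force'],s['time'])
```

```text
[ 0.41581366 -0.32476689  0.30652184] [-0.08988297 -0.05417805  0.3667996 ] 24.1
```

View pics/m10.png

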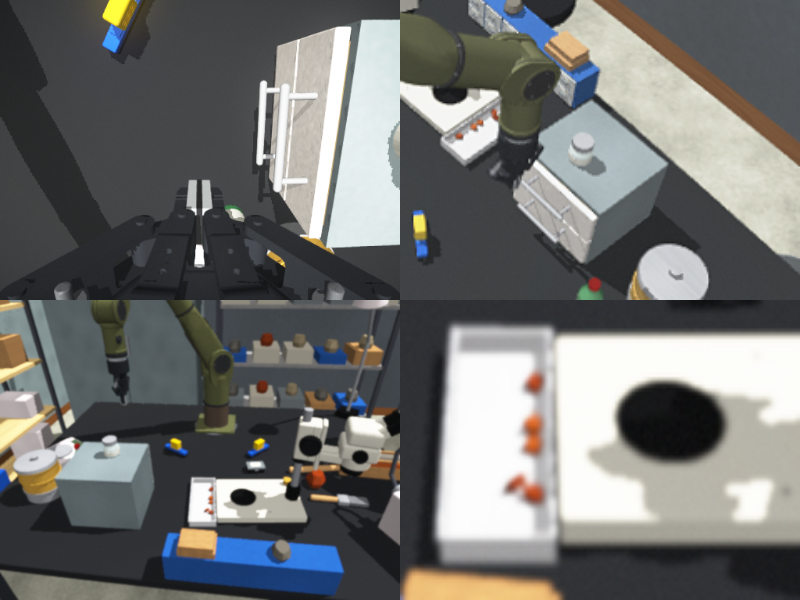

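The drawer front is flush with the drawer below it. Five chips are in the tray (lower right, columns 515–535), the plate is clear and the arm touches nothing.

```bash
python3 -c "
from h import *
print(robot.sign_off())"
```

```text
the job is handed in; nothing more can be done
None
```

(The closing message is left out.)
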